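# Level the stone-setting plate

## Robot

A 6-joint arm with a two-finger parallel gripper is mounted at the origin on the work surface. World frame = base frame: x ahead of the robot, y to its left, z up, the work surface at z = 0. Lengths are in m, angles in rad, forces in N, time in s.
With the tool pointing down it reaches from about 0.375 to 0.9 m from the base axis. Payload 3.1 kg.
Tool frame: the origin (TCP) lies at the very end of the fingers, on their centre line; the grasp point (between the pads) lies 19 mm behind it; z points along the fingers, y is the line along which they close (so a half turn about z gives the same grasp; the last joint's range is limited). The gripper opens to 85 mm and grips with 20 to 120 N. Pads are 22 mm wide; open, the fingers measure 114 mm over their backs; the gripper's body (76 mm by 85 mm) begins 54 mm behind the grasp point. The pads swing forward as they close: fully open they stand 13 mm farther back than shut.
Start: joints at [0.96, 0.527, 1.433, -0, 1.181, -0.178], TCP at [0.262, 0.567, 0.231] pointing down, gripper open.
Joint ranges: [-3.08, 3.08], [-0.75, 2.2], [0.22, 2.44], [-1.43, 4.57], [0, 2.65], [-2.85, 2.85]. Speed limits (rad/s): [2.79, 2.79, 3.14, 3.14, 3.14, 3.14].

## Interface

Orientations are given as a rotation vector (axis times angle).
In Python, from cell import env gives the robot as it stands. The module is installed in compiled form; this text tells all that it offers.
- The arm moves only by the tool servo_tool, never from a script. Its argument "rows" is one flat list of numbers, 4 for each row, row after row: the shift along the tool's x, y, z as a fraction of full scale, then the turn about the tool's z as a fraction of full scale. In form: [dx, dy, dz, roll, dx, dy, dz, roll, ...]. A call has 1 to 10 rows; each row shifts and turns the commanded pose from where the row before left it, along the tool's axes as they then stand; what a row does not reach is not made up. Full scale, the value 1, is 0.04 m for a shift and 0.1 rad for a turn. A row lasts 1/8 s, in which the tool goes at most 62.5 mm and 10.7 degrees, less where a joint would pass 70% of its speed; a pose out of reach is approached as far as the arm can. A call with a number of a shift or a turn outside -1 to 1 is refused whole. A call with a gripper value outside its range is refused whole. "jaw" is the opening, from -1 (shut) to 1 (fully open), set as the call begins (left out, the last holds). The fingers move at their own pace and stop on an object; the grip force is fixed at half the most. Time passes only in rows, so rows that do not move let the fingers close. It gives the time, the measured TCP pose, the force, the opening and the grip force at its end, in the units of the state.
- env.state(): the state, without advancing time (a new reading comes with each control period).
- env.grab_frame(name): name is "scene" or "top" or "wrist"; returns the picture (480x640x3 uint8, red, green, blue); there is no depth.
- env.get_calibration(name): a dict with "camera_matrix" (3x3 intrinsics, pixels), "T" (4x4, takes a point from camera to world coordinates). Camera axes: x right, y up, looking along -z (the intrinsics and any distortion apply to the point x, -y, -z); pixel columns grow to the right and rows downward; lengths in m; the calibration is good to about 2 mm. A picture is of the moment at which its call begins: read the wrist's pose just before it. get_calibration takes no time and is no camera call; for the wrist camera it gives the pose at the moment of the call.
- env.sign_off(): hands the job in; it is judged then, once.
The state is a dict: "clock": time; "joints": joint angles; "joint_velocities": joint speeds; "joint_efforts": joint torques, N m; "position": TCP position; "tool_rot": TCP orientation; "contact_force": force on the tool from outside, world axes, zero at the start; "ft_torque": the same for the moment, N m; "opening": opening from 0.0 (shut) to 1.0 (fully open); "finger_force": force on a finger pad.
Only numpy, scipy, OpenCV 4.12 (cv2) and the standard library are available. Lean on these libraries where they do the work, as an engineer would, in place of code of your own. Each camera call takes 0.05 s, during which the arm holds its last target. There are 200 camera calls.

## Task

Level the stone-setting plate: turn its two foot screws, one after the other, until the bubble of each of the two tube vials rests between its two black lines, then let go and leave them there.

Things in the scene. Friction and masses are not known exactly. Their poses are not given: they have to be found in the camera images.
- foot_a_grip (a point): Foot screw A of the plate: upright dark steel bar head 44 long, 14 thick, 30 mm tall (top 88 mm above the table) on a 42 mm round flange (top at 58). Point: on the screw's upright axis, 10 mm below the bar's top; x along the bar, turning with it; z up. Stiff (0.1 N m), keeps its height, stays where left. Level lies within 1.4 rad of its start, one way or the other: one grasp.
- foot_b_grip (a point): Foot screw B; same shape, point, axes and behaviour as A. Aluminium plate 236 mm square (top 40 mm above the table); near three of its corners, counter-clockwise from above: screw B, a low round steel pivot stud (never moves), screw A; stud to each screw 150 mm, at right angles. White stone tray (116 mm, top at 50) towards the fourth corner.
- bubble_a (a joint): Bubble of vial A: distance (m) from the vial's middle, 0 = centred, plus = towards screw A. Vial A: black bar 90 x 22 mm, top 52 mm above the table, its middle 61 mm from the pivot stud, on the line to screw A; pale green window 80 mm long, white bubble 18 mm long, two black lines 32 mm apart inside. Turning screw A clockwise (from above) moves it +20 mm per rad.
- bubble_b (a joint): Bubble of vial B, likewise on the line from pivot stud to screw B: distance (m) from its middle, 0 = centred, plus = towards screw B. Turning screw B clockwise (from above) moves this bubble +20 mm per rad (it runs to the raised side). Each screw moves only its own bubble. Each bubble must end wholly between its lines: within 7 mm of the middle.

How it is judged:
At the end, for the whole second after the job is handed in: Both bubbles lie still between their black lines: each within 7.5 mm of the middle of its vial (value of joint bubble_a between -0.0075 and 0.0075 m and value of joint bubble_b between -0.0075 and 0.0075 m and velocity of joint bubble_a between -0.01 and 0.01 m/s and velocity of joint bubble_b between -0.01 and 0.01 m/s); the robot touches nothing.
It also fails if it takes over 48 s, if anything falls off the work surface, if the arm or the gripper's body presses on something with over 40 N, if the wrist force passes 120 N, or if a joint passes its speed limit or range.

## Working session

There is one attempt and no reset: what is moved stays moved. The work goes in short steps, Python scripts to look and compute and a tool call to move; the robot and the scene stay as the last step left them, time stands still between calls to the robot, and variables do not carry over. Pictures are saved under pics/ and viewed, at most 10 in all, crops included, and the job is handed in when it is done.

Besides the shell and the picture viewer there is one more tool, called after "Emit:" in YAML: its name, and indented under it one key for each argument. servo_tool: Moves the arm, as the interface text tells. Shift numbers are shares of 0.04 m and turn numbers shares of 0.1 rad, none past 1 either way. Its arguments: {"type":"object","properties":{"rows":{"type":"array","items":{"type":"number"}},"jaw":{"type":"number"}},"required":["rows"]}

```bash
mkdir -p pics
python3 - <<'E'
from cell import env
import cv2,numpy as np
s=env.state();print(s['clock'],s['position'],s['tool_rot'],s['opening'])
for n in ['top','scene']:
    cv2.imwrite(f'pics/{n}0.png',env.grab_frame(n)[:,:,::-1])
    c=env.get_calibration(n);print(n,c)
E
```

```text
0.0 [0.26169252 0.56678587 0.2302992 ] [-0.67438651 -3.06745504  0.00318208] 1.0019248118564283
top {'camera_matrix': array([[513.57345063,   0.        , 309.58125347],
       [  0.        , 513.57345063, 235.30144864],
       [  0.        ,   0.        ,   1.        ]]), 'T': array([[ 0.00503766,  0.99915614, -0.04076308,  0.54723722],
       [-0.9987476 ,  0.00705639,  0.04953225,  0.028702  ],
       [ 0.04977809,  0.0404625 ,  0.99794034,  0.87160999],
       [ 0.        ,  0.        ,  0.        ,  1.        ]])}
scene {'camera_matrix': array([[544.46736744,   0.        , 316.11881466],
       [  0.        , 544.46736744, 242.14315727],
       [  0.        ,   0.        ,   1.        ]]), 'T': array([[ 0.85970073, -0.42563825,  0.28239467,  0.77030203],
       [ 0.51077777,  0.7212722 , -0.4678381 , -0.29795929],
       [-0.00455363,  0.54644167,  0.83748478,  0.66162123],
       [ 0.        ,  0.        ,  0.        ,  1.        ]])}
```

View pics/top0.png

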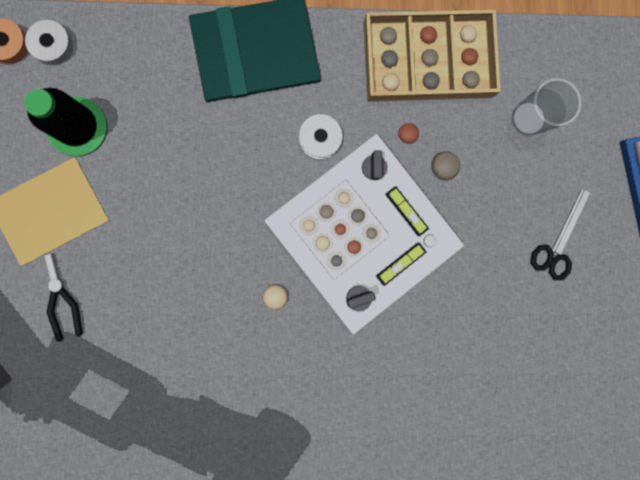

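The top view shows the plate, with the stud at (430,240). By the counter-clockwise order, screw A is at about (375,165) and screw B at about (360,298). Next I'll zoom in and measure.

```bash
cat > h.py <<'E'
from cell import env
import cv2,numpy as np
def ray(n,uv,z,c=None):
    c=c or env.get_calibration(n);K=c['camera_matrix'];T=c['T']
    p=np.linalg.solve(K,[uv[0],uv[1],1]);d=T[:3,:3]@[p[0],-p[1],-p[2]]
    return T[:3,3]+d*(z-T[2,3])/d[2]
E
python3 - <<'E'
from h import *
im=cv2.imread('pics/top0.png')
c=im[130:330,260:470];cv2.imwrite('pics/c0.png',cv2.resize(c,None,fx=2.8,fy=2.8,interpolation=cv2.INTER_CUBIC))
print(im[165,376],im[296,360],im[172,366])
hsv=cv2.cvtColor(im,cv2.COLOR_BGR2HSV)
m=((hsv[...,2]<55)).astype(np.uint8)
n,l,st,ce=cv2.connectedComponentsWithStats(m)
for i in range(1,n):
    x,y,w,h,a=st[i]
    if a>30 and 300<x<460 and 130<y<330:
        p=np.argwhere(l==i)[:,::-1].astype(np.float32);r=cv2.minAreaRect(p)
        print(ce[i],a,r,ray('top',r[0],.088)[:2])
for q in [(430,240),(375,165),(360,298)]:print(ray('top',q,.05)[:2],ray('top',q,.088)[:2])
E
```

```text
[101  93  95] [65 60 61] [100  95  94]
[372.03448276 167.74137931] 58 ((372.16217041015625, 166.4729766845703), (24.331050872802734, 5.753964424133301), 80.53767395019531) [ 0.68647683 -0.10656991]
[401.53947368 212.75      ] 76 ((402.4121398925781, 213.7770233154297), (52.195194244384766, 3.4874305725097656), 54.46232223510742) [ 0.61355308 -0.15366994]
[357.72916667 295.39583333] 48 ((358.1934509277344, 295.15692138671875), (2.1358938217163086, 24.34918975830078), 70.01689147949219) [ 0.48818146 -0.08506984]
[ 0.57455367 -0.2076081 ] [ 0.57329026 -0.1966786 ]
[ 0.6956979  -0.11776746] [ 0.68883149 -0.11099315]
[ 0.48078163 -0.09350563] [ 0.48385525 -0.08785345]
```

View pics/c0.png

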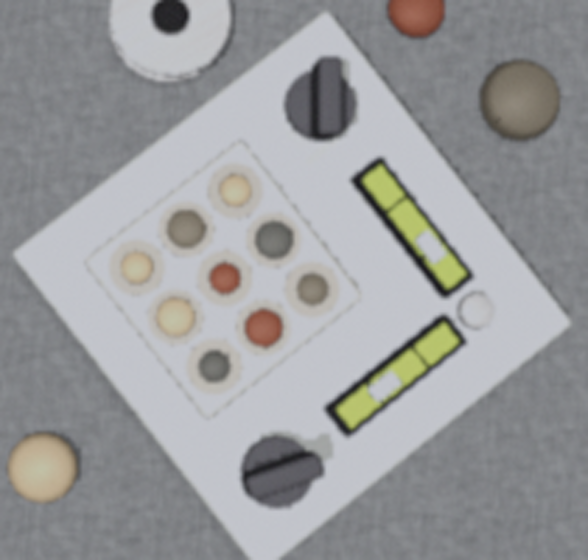

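View pics/scene0.png

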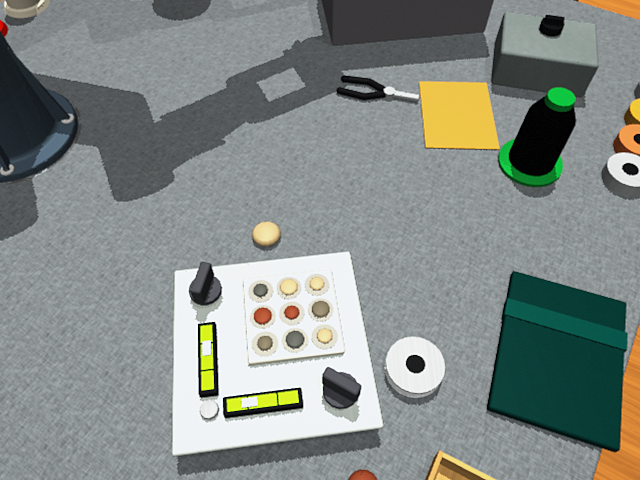

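```bash
cat >> h.py <<'E'
def bubbles(im,n='top',z=.052):
    hsv=cv2.cvtColor(im,cv2.COLOR_BGR2HSV)
    m=((hsv[...,0]>25)&(hsv[...,0]<45)&(hsv[...,1]>90)&(hsv[...,2]>60)).astype(np.uint8)
    mc=cv2.morphologyEx(m,cv2.MORPH_CLOSE,np.ones((15,15),np.uint8))
    k,l,st,ce=cv2.connectedComponentsWithStats(mc)
    out=[]
    for i in range(1,k):
        if st[i,4]<150: continue
        p=np.argwhere((l==i)&(m>0))[:,::-1].astype(np.float32)
        bx=cv2.boxPoints(cv2.minAreaRect(p)); 
        a,b,c,d=bx
        if np.linalg.norm(a-b)>np.linalg.norm(b-c): e1,e2=(b+c)/2,(a+d)/2
        else: e1,e2=(a+b)/2,(c+d)/2
        E1,E2=ray(n,e1,z)[:2],ray(n,e2,z)[:2]; mid=(E1+E2)/2;u=(E2-E1)/np.linalg.norm(E2-E1)
        # intensity profile of blue along the axis: bubble is white -> high blue
        t=np.linspace(.06,.94,200);px=np.array([e1+(e2-e1)*s for s in t],np.float32)
        prof=np.mean([cv2.remap(im[...,0],(px[:,0]+q[0])[None],(px[:,1]+q[1])[None],cv2.INTER_LINEAR)[0] for q in [(0,0),(1,0),(-1,0),(0,1),(0,-1)]],0)
        w=np.clip(prof-np.median(prof)-25,0,None);s=(w*t).sum()/w.sum()
        q=ray(n,e1+(e2-e1)*s,z)[:2]
        out.append((mid,np.linalg.norm(E2-E1),(q-mid)@u,u,q)) 
    return out
E
python3 - <<'E'
from h import *
np.set_printoptions(precision=4,suppress=True)
im=cv2.imread('pics/top0.png')
for r in bubbles(im):print(*r)
f=lambda x,y:(260+(x+.5)/2.8-.5,130+(y+.5)/2.8-.5)
P={}
for k,fl,b1,b2 in [('A',(320,104),(330,58),(330,135)),('B',(276,470),(247,482),(322,465))]:
    F=ray('top',f(*fl),.058);p,q=ray('top',f(*b1),.088),ray('top',f(*b2),.088)
    print(k,F[:2],(p+q)[:2]/2,np.linalg.norm(p-q),np.degrees(np.arctan2(*(p-q)[1::-1])));P[k]=(p+q)[:2]/2
S=ray('top',f(475,310),.045)[:2];print('S',S,[np.linalg.norm(P[k]-S) for k in P],np.linalg.norm(P['A']-P['B']))
# scene view
for k,q in [('Astart',(341,377)),('B',(208,267)),('S',(209,409))]:print(k,ray('scene',q,.088 if k!='S' else .045)[:2])
im=cv2.imread('pics/scene0.png');
cv2.imwrite('pics/c1.png',cv2.resize(im[250:430,170:380],None,fx=3,fy=3,interpolation=cv2.INTER_CUBIC))
for r in bubbles(im,'scene'):print(*r)
from scipy.spatial.transform import Rotation as R
print(R.from_rotvec(env.state()['tool_rot']).as_matrix())
E
```

```text
[ 0.5793 -0.1655] 0.15463065156310285 0.0026050091921277787 [-0.9936  0.1126] [ 0.5767 -0.1652]
A [ 0.6913 -0.1147] [ 0.6902 -0.1149] 0.04284455916839196 -0.020557014901539637
B [ 0.4822 -0.0895] [ 0.4827 -0.0899] 0.04223555742121146 102.69612359125917
S [ 0.5741 -0.2079] [np.float64(0.1487969302646977), np.float64(0.14930562594224184)] 0.20908751599303255
Astart [ 0.6891 -0.1137]
B [ 0.4815 -0.0759]
S [ 0.5731 -0.2081]
[ 0.5352 -0.1605] 0.08209329290308606 -0.010556388962154323 [ 0.6018 -0.7986] [ 0.5289 -0.1521]
[ 0.6209 -0.171 ] 0.08189634498200667 0.01459106003402035 [-0.7878 -0.6159] [ 0.6094 -0.18  ]
[[-0.9078  0.4195 -0.0011]
 [ 0.4195  0.9078 -0.0016]
 [ 0.0003 -0.0019 -1.    ]]
```

View pics/c1.png

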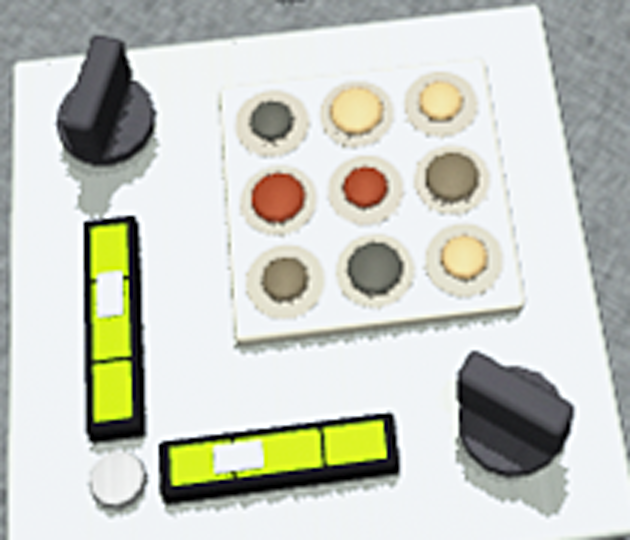

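The measurements agree:

| Screw | Position (m) | Bar angle | Bubble | Correction |
|---|---|---|---|---|
| A | (0.690,-0.115) | 0° | -14.6 mm | 0.73 rad clockwise |
| B | (0.4825,-0.090) | about 103° | +10.5 mm | 0.53 rad counter-clockwise |

I'm moving above A.

Emit:
servo_tool:
  rows: [-0.84,-0.55,0,0,-0.84,-0.55,0,0,-0.84,-0.55,0,0,-0.84,-0.55,0,0,-0.84,-0.55,0,0,-0.84,-0.55,0,0,-0.84,-0.55,0,0,-0.84,-0.55,0,0,-0.84,-0.55,0,0,-0.84,-0.55,0,0]
  jaw: 0.3

```text
clock: 1.35
position: [0.4752, 0.2255, 0.231]
tool_rot: [-0.675, -3.068, 0.0]
contact_force: [0.8, 0.1, -0.9]
opening: 0.651
finger_force: 0.0
```

Emit:
servo_tool:
  rows: [-0.84,-0.55,0,0,-0.84,-0.55,0,0,-0.84,-0.55,0,0,-0.84,-0.55,0,0,-0.84,-0.55,0,0,-0.84,-0.55,0,0,-0.84,-0.55,0,0,-0.84,-0.55,0,0,-0.84,-0.55,0,0,-0.84,-0.55,0,0]

```text
clock: 2.6
position: [0.6878, -0.115, 0.2306]
tool_rot: [-0.674, -3.067, -0.0]
contact_force: [0.3, 0.8, 0.2]
opening: 0.647
finger_force: 0.0
```

Emit:
servo_tool:
  rows: [0,0,0.5,-0.9,0,0,0.5,-0.9,0,0,0.5,-0.9,0,0,0.5,-0.9,0,0,0,-0.73,0,0,0,0,0,0,0,0]

```text
clock: 3.48
position: [0.6877, -0.1139, 0.1513]
tool_rot: [0.001, 3.142, -0.0]
contact_force: [0.4, 0.1, -0.4]
opening: 0.649
finger_force: 0.0
```

```bash
cat >> h.py <<'E'
from scipy.spatial.transform import Rotation as R
def go(x,y,z,yaw):
    "tool-frame move (units of rows) to TCP x,y,z with tool y at yaw (deg)"
    s=env.state();M=R.from_rotvec(s['tool_rot']).as_matrix()
    d=M.T@(np.array([x,y,z])-s['position'])/.04
    a=np.degrees(np.arctan2(M[1,1],M[0,1]));e=(yaw-a+90)%180-90
    print(s['clock'],s['position'],'yaw',a,'rows',d.round(3),'roll',round(-np.radians(e)*10,2),s['joints'].round(2) if hasattr(s['joints'],'round') else s['joints'],s['opening'],s['contact_force'])
E
python3 - <<'E'
from h import *
go(.6902,-.1148,.063,90)
w=env.get_calibration('wrist');cv2.imwrite('pics/w0.png',env.grab_frame('wrist')[:,:,::-1])
K=w['camera_matrix'];T=np.linalg.inv(w['T'])
for z in(.088,.058):
    p=T@[.6902,-.1148,z,1];print(K@[p[0]/-p[2],-p[1]/-p[2],1])
E
```

```text
3.475 [ 0.6876555  -0.11392661  0.15134012] yaw 89.95342278587142 rows [-0.063 -0.022  2.209] roll -0.01 [-0.32  0.71  1.31 -0.    1.13 -1.89] 0.649443620384075 [ 0.42328971  0.05621684 -0.36309919]
[311.4632291  264.58380469   1.        ]
[311.82699442 247.40647477   1.        ]
```

View pics/w0.png

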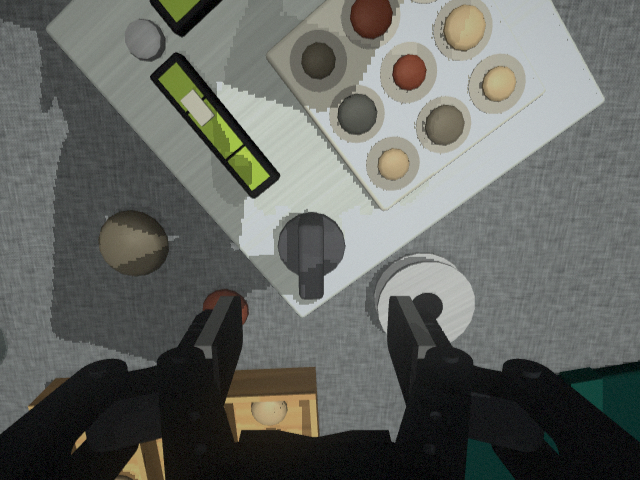

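The wrist view confirms A: its bar top is centred at about (311,260), against (311,264) predicted. I'll descend, grip, then turn.

Emit:
servo_tool:
  rows: [-0.06,-0.02,0.6,0,0,0,0.6,0,0,0,0.5,0,0,0,0.3,0,0,0,0.2,0,0,0,0,0]

```text
clock: 4.28
position: [0.6899, -0.1147, 0.063]
tool_rot: [0.0, -3.141, -0.0]
contact_force: [0.0, -0.2, 0.0]
opening: 0.651
finger_force: 0.0
```

Emit:
servo_tool:
  rows: [0,0,0,0,0,0,0,0,0,0,0,0,0,0,0,0,0,0,0,0,0,0,0,0]
  jaw: -1

```text
clock: 5.03
position: [0.6905, -0.1158, 0.0644]
tool_rot: [-0.001, 3.14, -0.003]
contact_force: [-1.5, -4.9, 5.8]
opening: 0.152
finger_force: 60.5
```

Run:
```python
from h import *
go(.6902,-.1148,.063,90);print(env.state()['finger_force'],env.state()['ft_torque'])
```

```text
5.025 [ 0.69054247 -0.11584555  0.06440309] yaw 90.0261522697109 rows [0.009 0.026 0.035] roll 0.0 [-0.32  0.82  1.34 -0.    0.97 -1.9 ] 0.15210253241815594 [-1.49245008 -4.89845926  5.75845169]
60.500051379203796 [-0.60756514  0.30832325  0.10794122]
```

Emit:
servo_tool:
  rows: [0,0,0,0.8,0,0,0,0.8,0,0,0,0.8,0,0,0,0.8,0,0,0,0.8,0,0,0,0.8,0,0,0,0.8,0,0,0,0.8,0,0,0,0.9,0,0,0,0]

```text
clock: 6.28
position: [0.6907, -0.1156, 0.0644]
tool_rot: [1.122, 2.932, -0.001]
contact_force: [-1.5, -3.4, 4.9]
opening: 0.149
finger_force: 60.5
```

Run:
```python
from h import *
np.set_printoptions(precision=4,suppress=True)
go(.6902,-.1148,.063,90)
for n in('scene','wrist'):
    im=env.grab_frame(n)[:,:,::-1].copy();cv2.imwrite(f'pics/{n}1.png',im)
    try:
        for r in bubbles(im,n):print(*r)
    except Exception as e:print(e)
```

```text
6.275 [ 0.6907 -0.1156  0.0644] yaw 48.11930607508581 rows [0.022 0.006 0.034] roll -7.31 [-0.32  0.82  1.34 -0.    0.97 -1.16] 0.14862858265870738 [-1.4879 -3.3531  4.9099]
[0.6357 0.362 ] 0.12418917057205162 -0.054025405646270806 [-0.8621 -0.5067] [0.6823 0.3894]
[0.8711 0.4809] 0.11097533331252044 -0.04594448905369055 [ 0.2299 -0.9732] [0.8605 0.5256]
[ 0.5352 -0.1605] 0.08209329819266722 -0.010429217327090866 [ 0.6018 -0.7986] [ 0.529  -0.1522]
[ 0.6206 -0.1711] 0.08190139454384913 -0.00020112221125582235 [-0.7864 -0.6177] [ 0.6208 -0.171 ]
[ 0.8223 -0.1364] 0.031122351945337735 0.004643405502141864 [-0.2005 -0.9797] [ 0.8214 -0.1409]
[ 0.6204 -0.1698] 0.08020476474758476 -0.0015141300369558282 [0.787 0.617] [ 0.6192 -0.1708]
```

View pics/scene1.png

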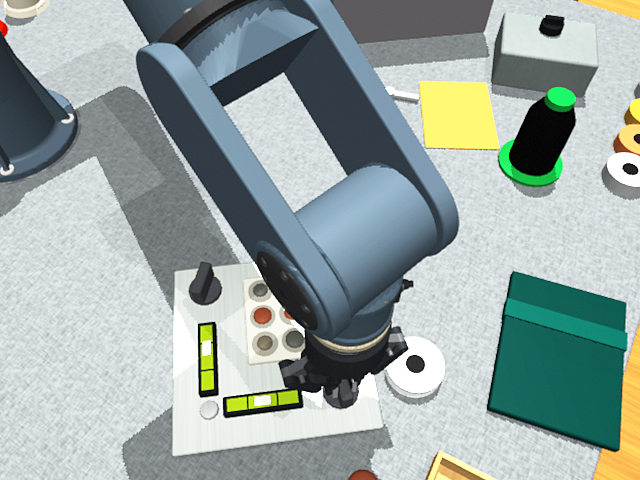

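The scene view shows bubble A at about (262,401), between its lines at -0.2 mm. I'm releasing, lifting, and working out the move to B.

Emit:
servo_tool:
  rows: [0,0,0,0,0,0,0,0,0,0,0,0,0,0,0,0,0,0,0,0]
  jaw: 0.2

```text
clock: 7.0
position: [0.69, -0.1145, 0.0632]
tool_rot: [-1.121, -2.935, -0.0]
contact_force: [-0.2, -0.5, 0.8]
opening: 0.601
finger_force: 0.0
```

Emit:
servo_tool:
  rows: [0,0,-0.3,0,0,0,-0.6,0,0,0,-0.7,0,0,0,-0.6,0,0,0,0,0]

```text
clock: 7.62
position: [0.6919, -0.1153, 0.1547]
tool_rot: [1.119, 2.929, 0.001]
contact_force: [-0.1, -0.0, 0.4]
opening: 0.598
finger_force: 0.0
```

Run:
```python
from h import *
np.set_printoptions(precision=4,suppress=True)
go(.4826,-.0897,.15,12.7)
```

```text
7.625 [ 0.6919 -0.1153  0.1547] yaw 48.18701371579061 rows [ 4.327 -3.012  0.084] roll 6.19 [-0.32  0.71  1.3   0.    1.13 -1.17] 0.5983506449507608 [-0.1079 -0.0075  0.3959]
```

Emit:
servo_tool:
  rows: [0.72,-0.5,0,0,0.72,-0.5,0,0,0.72,-0.5,0,0,0.72,-0.5,0,0,0.72,-0.5,0,0,0.72,-0.5,0,0,0,0,0,0]

```text
clock: 8.5
position: [0.4774, -0.0876, 0.1505]
tool_rot: [-1.12, -2.929, -0.0]
contact_force: [0.5, -0.8, 0.5]
opening: 0.599
finger_force: 0.0
```

Emit:
servo_tool:
  rows: [0,0,0,0.9,0,0,0,0.9,0,0,0,0.9,0,0,0,0.9,0,0,0,0.9,0,0,0,0.9,0,0,0,0.8,0,0,0,0]

```text
clock: 9.5
position: [0.4822, -0.0892, 0.151]
tool_rot: [1.961, 2.453, 0.0]
contact_force: [0.5, 0.5, 0.3]
opening: 0.604
finger_force: 0.0
```

Run:
```python
from h import *
np.set_printoptions(precision=4,suppress=True)
go(.4826,-.0897,.063,12.7)
w=env.get_calibration('wrist');cv2.imwrite('pics/w2.png',env.grab_frame('wrist')[:,:,::-1])
K=w['camera_matrix'];T=np.linalg.inv(w['T'])
for z in(.088,.058):
    p=T@[.4826,-.0897,z,1];print(K@[p[0]/-p[2],-p[1]/-p[2],1])
```

```text
9.5 [ 0.4822 -0.0892  0.151 ] yaw 12.714268052759639 rows [-0.012  0.005  2.201] roll 0.0 [-0.41  0.47  1.85  0.    0.82 -0.63] 0.6040502615781396 [0.4992 0.4505 0.2704]
[315.8845 261.8306   1.    ]
[315.6611 244.9216   1.    ]
```

View pics/w2.png

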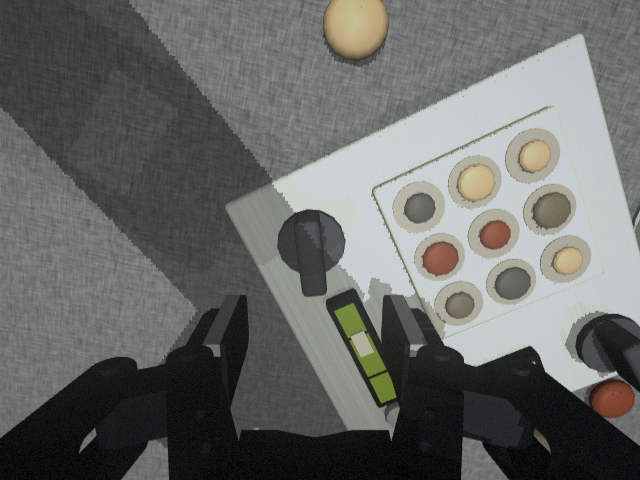

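Bar B is centred at about (312,257), against (316,262) predicted, and twisted about 4° counter-clockwise. I'll trim the roll, descend and grip.

Emit:
servo_tool:
  rows: [0,0,0.6,-0.6,0,0,0.6,0,0,0,0.5,0,0,0,0.3,0,0,0,0.2,0,0,0,0,0]

```text
clock: 10.3
position: [0.4812, -0.0889, 0.063]
tool_rot: [-1.888, -2.511, 0.0]
contact_force: [0.6, -0.1, 0.4]
opening: 0.602
finger_force: 0.0
```

Emit:
servo_tool:
  rows: [0,0,0,0,0,0,0,0,0,0,0,0,0,0,0,0,0,0,0,0,0,0,0,0]
  jaw: -1

```text
clock: 11.05
position: [0.4798, -0.0892, 0.064]
tool_rot: [-1.886, -2.51, 0.003]
contact_force: [-4.0, -2.9, 5.9]
opening: 0.148
finger_force: 59.3
```

Emit:
servo_tool:
  rows: [0,0,0,-0.8,0,0,0,-0.8,0,0,0,-0.8,0,0,0,-0.8,0,0,0,-0.8,0,0,0,-0.8,0,0,0,-0.4,0,0,0,0]

```text
clock: 12.05
position: [0.479, -0.0896, 0.064]
tool_rot: [-1.175, -2.91, 0.004]
contact_force: [-6.7, -6.4, 6.6]
opening: 0.153
finger_force: 59.5
```

Run:
```python
from h import *
np.set_printoptions(precision=4,suppress=True)
go(.4826,-.0897,.063,12.7)
for n in('scene','wrist'):
    im=env.grab_frame(n)[:,:,::-1].copy();cv2.imwrite(f'pics/{n}3.png',im)
    try:
        for r in bubbles(im,n):print(*r)
    except Exception as e:print(e)
```

```text
12.05 [ 0.479  -0.0896  0.064 ] yaw 46.018919809035594 rows [-0.066  0.061  0.025] roll 5.82 [-0.41  0.63  1.91 -0.    0.61 -1.21] 0.1527160735127981 [-6.7456 -6.45    6.5715]
[ 0.5352 -0.1606] 0.08205246186015037 -0.000870497722126336 [ 0.6219 -0.7831] [ 0.5347 -0.1599]
[ 0.6206 -0.171 ] 0.08205398807971072 -0.00030403952240344064 [-0.7857 -0.6186] [ 0.6209 -0.1708]
[ 0.5155 -0.1348] 0.018155632980694794 nan [ 0.6237 -0.7817] [nan nan]h.py:24: RuntimeWarning: invalid value encountered in scalar divide
  w=np.clip(prof-np.median(prof)-25,0,None);s=(w*t).sum()/w.sum()
```

View pics/scene3.png

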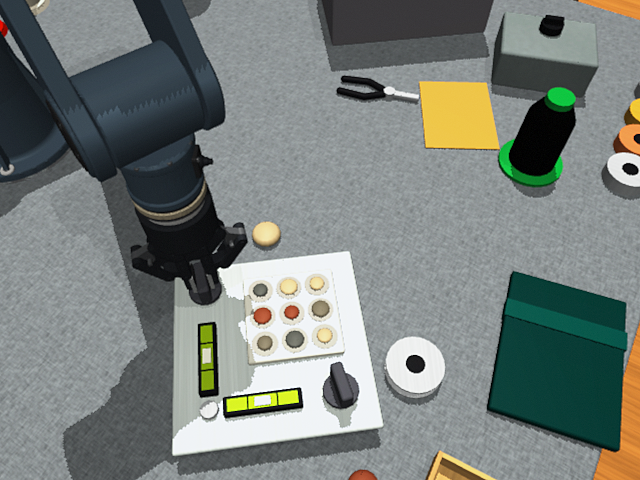

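Both bubbles are now centred: B at (207,356) and +0.9 mm, A at (262,401) and +0.3 mm. I'm releasing and lifting.

Emit:
servo_tool:
  rows: [0,0,0,0,0,0,0,0,0,0,0,0,0,0,0,0,0,0,0,0]
  jaw: 0.2

```text
clock: 12.78
position: [0.4813, -0.0889, 0.0633]
tool_rot: [1.179, 2.912, 0.0]
contact_force: [0.1, 0.0, 0.4]
opening: 0.6
finger_force: 0.0
```

Emit:
servo_tool:
  rows: [0,0,-0.3,0,0,0,-0.6,0,0,0,-0.7,0,0,0,-0.6,0,0,0,0,0,0,0,0,0,0,0,0,0]

```text
clock: 13.65
position: [0.4805, -0.0887, 0.1505]
tool_rot: [-1.179, -2.91, -0.0]
contact_force: [0.3, 0.4, 0.5]
opening: 0.602
finger_force: 0.0
```

Run:
```python
from h import *
im=env.grab_frame('scene')[:,:,::-1].copy();b=bubbles(im,'scene');print(b)
if sum(abs(r[2])<.004 and abs(r[1]-.082)<.004 for r in b)==2: print('ok',env.sign_off())
```

```text
[(array([ 0.53519932, -0.16056691]), np.float64(0.08205246186015037), np.float64(-0.000872737015106529), array([ 0.6218969 , -0.78309913]), array([ 0.53465657, -0.15988347])), (array([ 0.62097369, -0.17075058]), np.float64(0.08118125367429163), np.float64(0.00013869029701334433), array([-0.78463865, -0.61995337]), array([ 0.62086487, -0.17083657]))]
the job is handed in; nothing more can be done
ok None
```

The plate is level: both bubbles measured within 1 mm of centre after release (A about -0.1 mm, B about +0.9 mm), the gripper is clear of everything, and the job was handed in at about 14 s.

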